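# Load the bangle polisher and start it with its spring-return key

### The arm

A 6-joint arm with a two-finger parallel gripper is mounted at the origin on the work surface. World frame = base frame: x ahead of the robot, y to its left, z up, the work surface at z = 0. Lengths are in mm, angles in rad, forces in N, time in s.
With the tool pointing down it reaches from about 250 to 800 mm from the base axis. Payload 3.9 kg.
Tool frame: the origin (TCP) lies at the very end of the fingers, on their centre line; the grasp point (between the pads) lies 19 mm behind it; z points along the fingers, y is the line along which they close (so a half turn about z gives the same grasp; the last joint's range is limited). The gripper opens to 85 mm and grips with 20 to 120 N. Pads are 22 mm wide; open, the fingers measure 114 mm over their backs; the gripper's body (76 mm by 85 mm) begins 54 mm behind the grasp point. The pads swing forward as they close: fully open they stand 13 mm farther back than shut.
Start: joints at [-1.158, 0.26, -0.138, 1.173, 0, 1.571], TCP at [210.612, -480.893, 205.704] pointing down, gripper open.
Joint ranges: [-2.78, 2.78], [-0.83, 1.72], [-1.28, 1.37], [-1.9, 2.12], [-1.57, 1.48], [-3.14, 3.14]. Speed limits (rad/s): [2.57, 2.57, 3.14, 3.14, 3.14, 3.14].

### API

Orientations are given as a rotation vector (axis times angle).
In Python, from rig import manip gives the robot as it stands.
- The arm moves only by the tool play_rows, never from a script. Its argument "increments" is a list of rows, each an object with "linear": the shift along the tool's x, y, z in mm, a list of three; "turn": the turn about the tool's z in rad. A call has exactly 10 rows; each row shifts and turns the commanded pose from where the row before left it, along the tool's axes as they then stand; what a row does not reach is not made up. A row lasts 1/8 s, in which the tool goes at most 62.5 mm and 10.7 degrees, less where a joint would pass 70% of its speed; a pose out of reach is approached as far as the arm can. A call is refused whole if a number of a shift passes 62.5 or a number of a turn 0.188, either way. A call with a gripper value outside its range is refused whole. "jaw" is the opening, from -1 (shut) to 1 (fully open), set as the call begins (left out, the last holds). The fingers move at their own pace and stop on an object; "squeeze" is the grip in N (left out, the last holds). Time passes only in rows, so rows that do not move let the fingers close, or fill a call up. It gives the time, the measured TCP pose, the force, the opening and the grip force at its end, in the units of the state.
- manip.state(): the state, without advancing time (a new reading comes with each control period).
- manip.grab_frame(name): name is "scene" or "side" or "wrist"; returns (picture, depth): 480x640x3 uint8, red, green, blue; 480x640 float32, mm along the optical axis (not along the pixel's ray), 0 where there is no reading.
- manip.get_calibration(name): a dict with "K" (3x3 intrinsics, pixels), "k1" (the pictures are not rectified: a ray, as slopes to the right and down, at radius r is drawn at 1 + k1 r^2 times it, then the intrinsics apply), "rvec" (rotation vector, rad) and "tvec" (3), from world to camera coordinates, as OpenCV has them; the wrist camera has in their place "tool_from_camera" (4x4, takes a point from camera to tool coordinates, whose origin is the TCP and whose axes are the flange's). Camera axes: x right, y down, z forward; pixel columns grow to the right and rows downward; lengths in mm; the calibration is good to about 2 mm. A picture is of the moment at which its call begins: read the wrist's pose just before it. get_calibration takes no time and is no camera call.
- manip.job_done(): hands the job in; it is judged then, once.
The state is a dict: "time": time; "qpos": joint angles; "joint_vel": joint speeds; "joint_torque": joint torques, N m; "eef_pos": TCP position; "orientation": TCP orientation; "wrist_force": force on the tool from outside, world axes, zero at the start; "ft_torque": the same for the moment, N m; "width": finger opening in mm; "grip_force": force on a finger pad.
Only numpy, scipy, OpenCV 4.12 (cv2) and the standard library are available. Lean on these libraries where they do the work, as an engineer would, in place of code of your own. Each camera call takes 0.05 s, during which the arm holds its last target. There are 200 camera calls.

### The job

Lower the carrier of stacked bangles by its cross bar into the well of the polishing machine, without dropping it, leave it standing upright on the well floor, and then swing the lid fully shut. Only once the lid is shut, turn the machine's key clockwise from off through run all the way to start, hold it there against its spring for about one second, and let it spring back to run, where it must stay. Leave the other things on the counter where they are.

Things in the scene. Friction and masses are not known exactly. Their poses are not given: they have to be found in the camera images.
- machine: Grey bench polishing machine, fixed, 190 (x) x 310 (y) x 120 mm high; origin at the centre of its underside on the table, z up. On its +y half is an open well with a lid hinged along its +y edge; on its -y half is a flat dark control panel at 120 mm height with the key switch. Its place and its yaw (up to 0.3 rad either way) change.
- well_floor (a point): Centre of the floor of the well (30 mm above the table, 90 mm below the machine's top; at (0, 50) mm in the machine's x, y). The well is 140 x 140 mm inside, with vertical walls; axes as the machine's.
- carrier_mid (a point): Centre, half-way up, of the loose carrier (0.3 to 0.65 kg): a round wooden base of 86 mm diameter, three green bangles (74 mm diameter) fixed round a central post, and on top a wooden cross bar to grip, 60 mm long along the carrier's x, 14 mm thick along its y, 22 mm high. The carrier is 78 mm tall; this point is 39 mm above its underside; the cross bar's centre is 28 mm above this point. z is up; any yaw. Inside the closed machine its top is 12 mm below the rim.
- lid (a joint): Lid hinge angle, rad: 0 shut, 1.57 upright, 1.9 fully open, leaning outwards; starts open between 1.6 and 1.85. The hinge is stiff (0.3 N m): the lid stays at any angle and has to be pushed all the way down.
- lid_hinge (a point): Middle of the lid's hinge line, which is parallel to the machine's x; at (0, 150, 122) mm in the machine's frame. The lid is an aluminium plate 170 mm along the hinge, 175 mm from hinge to free edge, 8 mm thick. This point lies on its underside. Shut, it lies flat over the well towards the machine's -y and its upper face is 130 mm above the table. There is no handle: push its outer face from the machine's +y side over and down.
- lid_edge (a point): Middle of the lid's free edge (half-way through its thickness), moving with the lid.
- key_barrel (a joint): Turn of the lock barrel, rad: 0 off, 0.8 (hard stop) run; starts between 0 and 0.15. It stays where it is left (friction 0.035 N m) and moves first when the key is turned clockwise seen from above.
- key (a joint): Further, sprung turn of the key past run, rad: 0 at rest, 0.6 (hard stop) start. It needs 0.06 N m to begin and 0.12 N m at the stop; when the key is released it springs back to 0. The key's whole turn is key_barrel + key.
- key_grip (a point): Centre of the key's black bow, on the vertical axis of the lock, 160 mm above the table, at (0, -100) mm in the machine's frame. The bow is an upright plate 64 mm long along this point's x, 11 mm thick along its y, 36 mm high; it stands over a 52 mm round collar whose top is 128 mm above the table (134 mm at the brass barrel). The axes turn with the key: x is 0.75 rad anticlockwise (from above) of the machine's x at off and about along it at run.
- spare_mid (a point): Centre of a loose pale bangle lying flat, 74 mm outer diameter, 13 mm high; bystander, leave alone.
- torch_mid (a point): Centre of a black torch lying on the table, 130 mm long along its x, 32 mm thick; bystander.
- display_mid (a point): A point 40 mm above the underside's centre of a beige display box of upright bangles, 200 x 100 mm, 80 mm high; bystander.

How it is judged:
By the outcome, as a careful person would: the job done as asked, in the order asked, and still so for the second after the job is handed in, with the robot touching nothing.
It also fails if it takes over 72 s, if anything falls off the work surface, if the arm or the gripper's body presses on something with over 40 N, if the wrist force passes 120 N, or if a joint passes its speed limit or range.

## Working session

There is one attempt and no reset: what is moved stays moved. The work goes in short steps, Python scripts to look and compute and a tool call to move; the robot and the scene stay as the last step left them, time stands still between calls to the robot, and variables do not carry over. Pictures are saved under pics/ and viewed, at most 10 in all, crops included, and the job is handed in when it is done.

Besides the shell and the picture viewer there is one more tool, called after "Emit:" as name(argument=value, ...), one argument or row to a line, values as JSON. play_rows: Moves the arm, as the interface text tells. Its arguments: {"type":"object","properties":{"increments":{"type":"array","items":{"type":"object","properties":{"linear":{"type":"array","items":{"type":"number"}},"turn":{"type":"number"}}}},"jaw":{"type":"number"},"squeeze":{"type":"number"}},"required":["increments"]}

```bash
ls; mkdir -p pics; python3 - <<'E'
from rig import manip
import cv2,numpy as np
s=manip.state();print(s)
for n in("scene","side"):
    p,d=manip.grab_frame(n);cv2.imwrite(f"pics/{n}0.png",p[:,:,::-1]);np.savez(f"pics/{n}0.npz",p=p,d=d);print(n,manip.get_calibration(n))
print(manip.get_calibration("wrist"))
E
```

```text
pics
{'time': 0.0, 'qpos': array([-1.15801200e+00,  2.60685041e-01, -1.39390599e-01,  1.17270527e+00,
       -1.15921279e-05,  1.57082617e+00]), 'joint_vel': array([-1.12034374e-03,  1.25896328e-03, -1.22152828e-03,  8.27312564e-04,
        1.09161709e-05,  2.18764386e-04]), 'joint_torque': array([ 3.83775014e-04, -4.05679643e+01,  2.53920990e+01,  1.87703344e-02,
        8.00737917e-05,  3.71333087e-06]), 'eef_pos': array([ 210.30718578, -480.22311417,  204.85628142]), 'orientation': array([-3.07302812e+00, -6.43363078e-01,  6.56305684e-04]), 'wrist_force': array([-0.38952659, -0.47877095, -0.15399326]), 'ft_torque': array([0.00558701, 0.07972258, 0.03548612]), 'grip_force': 0.0, 'width': 85.26929454753662}
scene {'K': array([[462.57130088,   0.        , 318.05959333],
       [  0.        , 462.57130088, 244.27189908],
       [  0.        ,   0.        ,   1.        ]]), 'k1': -0.11103968210071376, 'rvec': array([ 1.99472764,  1.43884037, -0.5523338 ]), 'tvec': array([-250.01547378, -288.83686567, 1478.4867709 ])}
side {'K': array([[524.66306655,   0.        , 324.91161492],
       [  0.        , 524.66306655, 246.82459563],
       [  0.        ,   0.        ,   1.        ]]), 'k1': -0.024679852294609513, 'rvec': array([ 0.26328502, -2.6819659 ,  1.41907445]), 'tvec': array([ 593.17150762,  140.42892011, 1352.22378553])}
{'K': array([[357.64646006,   0.        , 323.88763178],
       [  0.        , 357.64646006, 238.56933899],
       [  0.        ,   0.        ,   1.        ]]), 'k1': -0.06825171046588399, 'tool_from_camera': array([[-3.04339135e-04, -9.49070258e-01, -3.15064364e-01,
         8.16881340e+01],
       [ 9.99997994e-01, -9.12617294e-04,  1.78312583e-03,
         2.01638014e-01],
       [-1.97984488e-03, -3.15063189e-01,  9.49068631e-01,
        -1.68159671e+02],
       [ 0.00000000e+00,  0.00000000e+00,  0.00000000e+00,
         1.00000000e+00]])}
```

View pics/scene0.png

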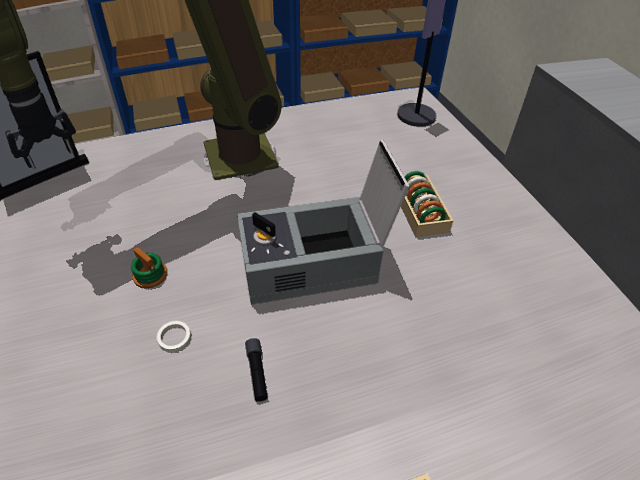

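View pics/side0.png

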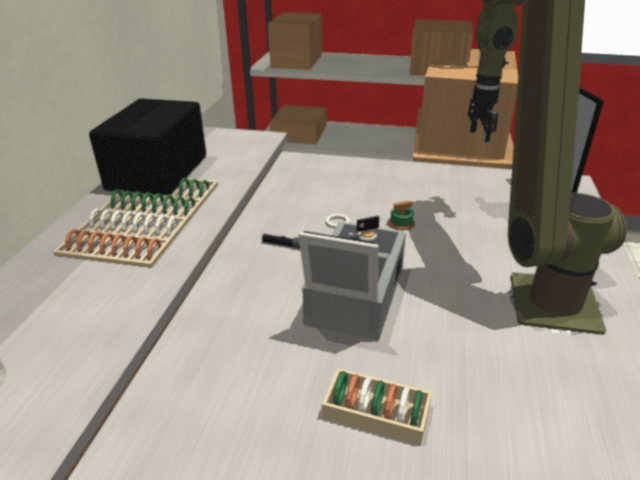

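The scene shows the carrier at about (148,268) with its orange bar at (143,258), the machine with its key at (263,224), the open lid at (380,143) to (406,185), and the display box behind the lid at (425,205). The side view confirms this. Next I measure from depth.

```bash
cat > h.py <<'E'
from rig import manip
import cv2,numpy as np
from scipy.spatial.transform import Rotation as R
def cloud(name,p=None,d=None,st=None):
    c=manip.get_calibration(name)
    if d is None: 
        st=manip.state(); p,d=manip.grab_frame(name)
    v,u=np.mgrid[0:480,0:640]
    dist=np.array([c["k1"],0,0,0,0.])
    n=cv2.undistortPoints(np.stack([u,v],-1).reshape(-1,1,2).astype(float),c["K"],dist).reshape(480,640,2)
    X=np.dstack([n[...,0]*d,n[...,1]*d,d]).reshape(-1,3).astype(float)
    if "rvec" in c: W=(X-np.array(c["tvec"]))@R.from_rotvec(c["rvec"]).as_matrix()
    else:
        T=c["tool_from_camera"]; W=(X@T[:3,:3].T+T[:3,3])@R.from_rotvec(st["orientation"]).as_matrix().T+st["eef_pos"]
    W=W.reshape(480,640,3); W[d<=0]=np.nan
    return p,W
def rect(P):
    (c,s,a)=cv2.minAreaRect(P[:,:2].astype(np.float32));return np.round(c,1),np.round(s,1),round(a,1)
E
python3 - <<'E'
from h import *
for n in("scene","side"):
    z=np.load(f"pics/{n}0.npz");p,W=cloud(n,z["p"],z["d"])
    H=cv2.cvtColor(p,cv2.COLOR_RGB2HSV).astype(int);Z=W[...,2]
    g=(H[...,0]>60)&(H[...,0]<90)&(H[...,1]>150)
    near=lambda sl,m:(lambda M:(M.__setitem__(sl,m[sl]),M)[1])(np.zeros_like(m))
    if n=="scene":
        car=np.s_[240:295,120:175];mach=np.s_[130:305,235:412];key=np.s_[205:245,245:285]
    else:
        car=np.s_[195:235,385:420];mach=np.s_[225:340,300:410];key=np.s_[210:240,352:382]
    def rep(t,sl,lo,hi,extra=None):
        m=near(sl,(Z>lo)&(Z<hi)); 
        if extra is not None:m&=extra
        P=W[m]
        if len(P)>5:print(n,t,len(P),rect(P),P.mean(0).round(1), np.percentile(P[:,2],[2,50,98]).round(1))
    t=near(np.s_[300:330,300:400],Z>-50);print("table",np.nanmedian(Z[t]))
    rep("bar",car,64,90);rep("green",car,10,66,g);rep("base",car,3,80)
    rep("top",mach,112,126);rep("key",key,150,190);rep("lid",mach,150,320)
    m=near(mach,(Z>170)&(Z<320)); 
    if n=="side": m=near(np.s_[225:300,300:385],(Z>140)&(Z<320))
    P=W[m];c=P.mean(0);nv=np.linalg.svd(P-c)[2][2];print("lid n",nv.round(3),c.round(1))
E
```

```text
table -0.3968828567290939
scene bar 151 (array([ 425.4, -320.9]), array([61.7, 15.2]), 29.9) [ 428.5 -320.3   75.1] [65.  76.5 81. ]
scene green 519 (array([ 428.6, -319.2]), array([66.8, 70.9]), 16.9) [ 437.8 -319.5   35.1] [15.4 38.8 48.1]
scene base 1142 (array([ 394.1, -326. ]), array([138.3, 200.1]), 83.5) [ 433.  -320.5   31.9] [ 3.2 31.4 78.2]
scene top 5045 (array([339.3,  80. ]), array([311.2, 541.4]), 84.1) [518.8  38.1 119.7] [113.7 119.9 124.2]
scene key 278 (array([502. , -37.4]), array([64.8, 13.1]), 31.8) [506.3 -37.9 168.2] [151.1 170.1 179.2]
scene lid 2820 (array([367.7, 123.7]), array([319.5, 456.8]), 80.2) [524.1 198.1 221.1] [152.6 219.3 294.1]
lid n [-0.012  0.353 -0.936] [532.  213.2 233.4]
table 46.68798094591657
side bar 93 (array([ 420.7, -315.1]), array([60.2, 23.3]), 25.2) [ 422.2 -312.5   70.7] [64.2 71.  77.8]
side base 574 (array([ 421.2, -307.2]), array([80.1, 78.3]), 5.1) [ 420.8 -303.5   35.4] [ 3.5 34.3 75. ]
side top 1828 (array([508.6,  65.7]), array([322., 190.]), 84.0) [472.3  49.  117.5] [112.8 117.1 125. ]
side key 224 (array([498. , -31.2]), array([62.9, 17.6]), 26.3) [498.8 -29.8 164.6] [150.6 164.9 175.7]
side lid 3844 (array([516.1, 108.4]), array([301.9, 170.3]), 85.2) [524.4 241.  227.3] [152.7 229.7 290.9]
lid n [ 0.081  0.708 -0.701] [524.  235.8 222.7]
```

```bash
python3 - <<'E'
from h import *
def pca(P):
    c=P.mean(0);e=np.linalg.svd(P[:,:2]-c[:2],full_matrices=False)[2][0];return c.round(1),round(np.arctan(e[1]/e[0]),3)
for n in("scene","side"):
    z=np.load(f"pics/{n}0.npz");p,W=cloud(n,z["p"],z["d"]);X,Y,Z=W[...,0],W[...,1],W[...,2]
    m=(Z>114)&(Z<125)&(X>380)&(X<650)&(Y>-130)&(Y<230)
    m=cv2.morphologyEx(m.astype(np.uint8),cv2.MORPH_OPEN,np.ones((3,3)))>0
    print(n,"top",m.sum(),rect(W[m]))
    m=(Z>66)&(Z<84)&(abs(X-425)<50)&(abs(Y+318)<50);print("bar",pca(W[m]),rect(W[m]))
    m=(Z>160)&(Z<182)&(abs(X-502)<60)&(abs(Y+35)<50);print("key",pca(W[m]),rect(W[m]))
    g=p.max(2).astype(int)
    m=(Z>160)&(Z<310)&(X>400)&(X<640)&(Y>130)&(Y<300)
    P=W[m];k=np.ones(len(P),bool)
    for i in range(8):
        c=P[k].mean(0);nv=np.linalg.svd(P[k]-c,full_matrices=False)[2][2];k=abs((P-c)@nv)<max(6,25-4*i)
    nv*=np.sign(nv[1]);print("lid",k.sum(),len(P),nv.round(3),c.round(1),P[k][:,2].max().round(1), P[k][:,0].min().round(1),P[k][:,0].max().round(1),"top pts",P[k][P[k][:,2]>280].mean(0).round(1))
    m=(Z>20)&(Z<100)&(Y>200)&(X>400)&(X<800);print("disp",rect(W[m]))
E
```

```text
scene top 4733 (array([512.1,  60.5]), array([307.7, 193.7]), 84.1)
bar (array([ 428.1, -320.2,   75.8]), np.float64(0.553)) (array([ 425.3, -320.7]), array([61.7, 14.7]), 29.9)
key (array([506.1, -37.5, 172.2]), np.float64(0.574)) (array([502. , -37.4]), array([64.8, 13.1]), 31.8)
lid 2270 2311 [ 0.098  0.975 -0.199] [539.3 231.4 233. ] 296.9 442.7 617.2 top pts [542.  242.5 290.5]
disp (array([484. , 675.7]), array([208.1, 968.7]), 4.1)
side top 1358 (array([507.2,  66.8]), array([317.9, 187.9]), 84.6)
bar (array([ 421.2, -313.3,   71.6]), np.float64(0.523)) (array([ 420.8, -315.1]), array([58.7, 23.3]), 25.2)
key (array([499. , -30.3, 169.1]), np.float64(0.546)) (array([498.3, -31.3]), array([62.1, 17.2]), 26.3)
lid 3424 3595 [ 0.102  0.979 -0.176] [525.4 245.  230.7] 294.2 442.0 612.6 top pts [527.2 253.7 286.6]
disp (array([503.3, 345.3]), array([191.2, 312.6]), 8.3)
```

Emit:
play_rows(
  increments=[
    {"linear":[30,-8,4]},
    {"linear":[30,-8,4]},
    {"linear":[30,-8,4]},
    {"linear":[30,-8,4]},
    {"linear":[30,-8,4]},
    {"linear":[30,-8,4]},
    {"linear":[30,-8,4]},
    {"linear":[30,-7,4]},
    {"linear":[20,0,3]},
    {"linear":[0,0,0],"turn":-0.12},
  ],
  jaw=1,
)

```text
validation failed for argument at $.in...
```

```bash
cat >> h.py <<'E'
def yaw(s):
    x=R.from_rotvec(s["orientation"]).as_matrix()[:,0];return np.arctan2(x[1],x[0])
def go(target,yawt=None):
    s=manip.state();d=np.array(target)-s["eef_pos"];M=R.from_rotvec(s["orientation"]).as_matrix()
    print("tcp",s["eef_pos"].round(1),"yaw",yaw(s).round(3),"F",s["wrist_force"].round(1),"tool shift",(M.T@d).round(1), "turn",None if yawt is None else round(yaw(s)-yawt,3),"t",round(s["time"],2))
E
python3 - <<'E'
from h import *
p,W=cloud("wrist");cv2.imwrite("pics/w1.png",p[:,:,::-1]);Z=W[...,2]
X,Y=W[...,0],W[...,1]
near=(np.hypot(X-423,Y+318)<48)
m=near&(Z>62)&(Z<90);P=W[m];c=P.mean(0);e=np.linalg.svd(P[:,:2]-c[:2],full_matrices=False)[2][0]
print(len(P),rect(P),np.arctan(e[1]/e[0]),np.percentile(P[:,2],[5,50,95]))
H=cv2.cvtColor(p,cv2.COLOR_RGB2HSV)
g=near&(H[...,0]>60)&(H[...,0]<90)&(H[...,1]>120);print("green",g.sum(),rect(W[g]),np.percentile(W[g][:,2],[5,50,95,99]))
print("table",np.nanmedian(Z[~near&(Z<30)]))
go([423,-318,150],.53)
E
```

```text
<stdin>:5: RuntimeWarning: Mean of empty slice.
  ret = um.true_divide(
Traceback (most recent call last):
IndexError: index 0 is out of bounds for axis 0 with size 0
```

View pics/w1.png

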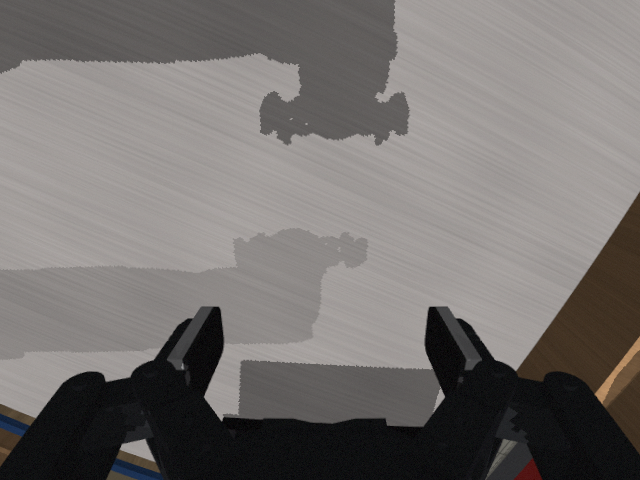

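The move was refused, probably because every row needs a turn. This picture is from the start pose and shows only table and shadows, with the fingertips at (210,310) and (437,310). I'll resend it with turns.

Emit:
play_rows(
  increments=[
    {"linear":[30,-8,4],"turn":0},
    {"linear":[30,-8,4],"turn":0},
    {"linear":[30,-8,4],"turn":0},
    {"linear":[30,-8,4],"turn":0},
    {"linear":[30,-8,4],"turn":0},
    {"linear":[30,-8,4],"turn":0},
    {"linear":[30,-8,4],"turn":0},
    {"linear":[30,-7,4],"turn":0},
    {"linear":[20,0,3],"turn":0},
    {"linear":[0,0,0],"turn":-0.12},
  ],
  jaw=1,
)

```text
time: 1.4
eef_pos: [424.7, -318.4, 170.1]
orientation: [-3.028, -0.835, 0.0]
wrist_force: [0.3, 0.5, 0.5]
width: 85.6
grip_force: 0.0
```

```bash
cat > car.py <<'E'
from h import *
p,W=cloud("wrist");cv2.imwrite("pics/w2.png",p[:,:,::-1]);Z=W[...,2]
X,Y=W[...,0],W[...,1]
near=(np.hypot(X-423,Y+318)<48)
m=near&(Z>62)&(Z<90);P=W[m];c=P.mean(0);e=np.linalg.svd(P[:,:2]-c[:2],full_matrices=False)[2][0]
print(len(P),rect(P),np.arctan(e[1]/e[0]),np.percentile(P[:,2],[5,50,95]))
H=cv2.cvtColor(p,cv2.COLOR_RGB2HSV)
g=near&(H[...,0]>60)&(H[...,0]<90)&(H[...,1]>120);print("green",g.sum(),rect(W[g]),np.percentile(W[g][:,2],[5,50,95,99]))
print("table",np.nanmedian(Z[~near&(Z<30)]))
go([423,-318,150],.53)
E
python3 car.py
```

```text
1409 (array([ 423.6, -318.7]), array([59.9, 15.3]), 30.9) 0.5442237298505018 [74.24163167 77.57175427 78.71658825]
green 2308 (array([ 427.1, -319.8]), array([72.6, 77.8]), 66.1) [ 18.81832859  43.65090796  45.85143345 272.68168231]
table -0.06521442993646076
tcp [ 424.1 -318.7  170.3] yaw 0.54 F [ 0.   0.6 -0.4] tool shift [-0.6 -1.2 20.3] turn 0.01 t 1.45
```

Emit:
play_rows(
  increments=[
    {"linear":[0,0,25],"turn":0},
    {"linear":[0,0,25],"turn":0},
    {"linear":[0,0,25],"turn":0},
    {"linear":[0,0,20],"turn":0},
    {"linear":[0,0,15],"turn":0},
    {"linear":[0,0,8],"turn":0},
    {"linear":[0,0,0],"turn":0},
    {"linear":[0,0,0],"turn":0},
    {"linear":[0,0,0],"turn":0},
    {"linear":[0,0,0],"turn":0},
  ],
)

```text
time: 2.7
eef_pos: [423.8, -319.1, 53.2]
orientation: [3.03, 0.827, 0.001]
wrist_force: [0.2, -0.1, -0.0]
width: 85.4
grip_force: 0.0
```

Emit:
play_rows(
  increments=[
    {"linear":[0,0,0],"turn":0},
    {"linear":[0,0,0],"turn":0},
    {"linear":[0,0,0],"turn":0},
    {"linear":[0,0,0],"turn":0},
    {"linear":[0,0,0],"turn":0},
    {"linear":[0,0,0],"turn":0},
    {"linear":[0,0,0],"turn":0},
    {"linear":[0,0,0],"turn":0},
    {"linear":[0,0,0],"turn":0},
    {"linear":[0,0,0],"turn":0},
  ],
  jaw=-1,
  squeeze=60,
)

```text
time: 3.95
eef_pos: [423.5, -318.9, 52.7]
orientation: [-3.031, -0.827, 0.0]
wrist_force: [-0.3, 0.2, -0.7]
width: -0.4
grip_force: 0.0
```

```bash
python3 car.py
```

```text
2143 (array([ 435.6, -308.5]), array([28.1, 25.2]), 52.0) 0.566304524197539 [67.12556052 77.64926998 88.54595882]
green 5703 (array([ 427.7, -316.2]), array([63.8, 71.6]), 30.8) [17.32234106 43.46833727 45.69088247 46.2364057 ]
table -0.09025643788903537
tcp [ 423.5 -318.9   52.7] yaw 0.533 F [-0.7 -0.8  0.6] tool shift [  0.   -1.  -97.3] turn 0.003 t 4.0
```

View pics/w2.png

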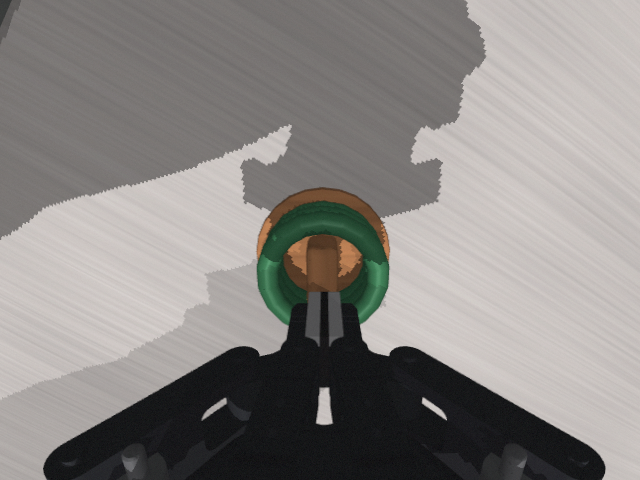

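The fingers look nearly shut at (325,305) with the bar, about 33 px wide, still running beneath them from (323,235). I'll check the heights along that column.

```bash
python3 - <<'E'
from h import *
p,W=cloud("wrist")
for v in range(225,345,8): print(v,[ (W[v,u].round(0).astype(int).tolist() if not np.isnan(W[v,u,0]) else None) for u in(300,313,324,337)],p[v,324],p[v,313])
s=manip.state();print(s["width"],s["grip_force"])
for n in("scene","side"):
    p,W=cloud(n);cv2.imwrite(f"pics/{n}1.png",cv2.resize(p[240:300,100:200] if n=="scene" else p[150:250,330:450],None,fx=5,fy=5)[:,:,::-1])
E
```

```text
225 [[444, -293, 46], [447, -299, 45], [450, -304, 46], [453, -310, 44]] [47 86 62] [57 94 71]
233 [[440, -296, 45], [443, -301, 44], [446, -307, 43], [450, -312, 45]] [27 50 35] [27 51 36]
241 [[425, -302, 9], [447, -300, 68], [449, -304, 67], [436, -322, 8]] [82 56 36] [80 56 35]
249 [[419, -305, 7], [446, -301, 76], [449, -305, 76], [432, -325, 8]] [92 62 41] [100  69  46]
257 [[415, -307, 8], [443, -302, 77], [446, -306, 79], [448, -312, 75]] [109  75  51] [116  82  54]
265 [[410, -310, 8], [441, -304, 78], [443, -308, 79], [445, -314, 76]] [108  73  48] [115  79  52]
273 [[405, -313, 7], [437, -306, 78], [440, -310, 78], [442, -316, 76]] [108  74  50] [116  79  52]
281 [[400, -315, 8], [434, -308, 78], [437, -312, 78], [439, -317, 76]] [107  74  49] [116  81  55]
289 [[398, -317, 15], [430, -310, 77], [433, -314, 78], [435, -319, 76]] [79 55 37] [89 61 41]
297 [[396, -319, 19], [432, -309, 88], [434, -314, 87], [436, -318, 87]] [16 16 16] [81 81 82]
305 [[425, -307, 86], [431, -310, 94], [434, -313, 94], [436, -318, 94]] [19 19 18] [82 83 83]
313 [[426, -307, 94], [431, -310, 98], [434, -313, 101], [436, -318, 101]] [16 18 18] [81 80 83]
321 [[425, -308, 99], [432, -310, 106], [433, -314, 105], [436, -318, 106]] [20 20 20] [82 81 82]
329 [[425, -308, 104], [431, -310, 111], [434, -313, 112], [436, -318, 111]] [16 17 16] [82 81 83]
337 [[430, -306, 118], [432, -310, 116], [433, -314, 116], [435, -318, 115]] [24 24 25] [96 95 97]
0.025345397263758142 0.0
```

View pics/side1.png

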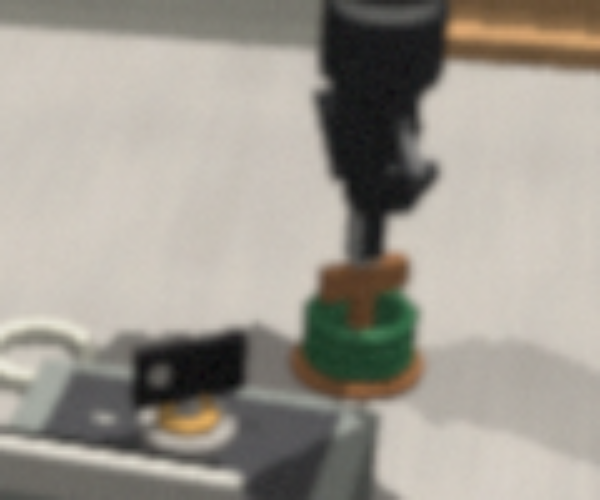

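The side crop shows the closed fingertips sitting just above the bar at (365,255). The wrist depth agrees: the finger ends are at z of about 83, while the TCP reads 53. So the real finger ends lie about 30 mm behind the reported TCP. I'll reopen, go about 27 mm deeper, and recheck.

Emit:
play_rows(
  increments=[
    {"linear":[0,0,0],"turn":0},
    {"linear":[0,0,0],"turn":0},
    {"linear":[0,0,0],"turn":0},
    {"linear":[0,0,0],"turn":0},
    {"linear":[0,0,0],"turn":0},
    {"linear":[0,0,0],"turn":0},
    {"linear":[0,0,0],"turn":0},
    {"linear":[0,0,7],"turn":0},
    {"linear":[0,0,10],"turn":0},
    {"linear":[0,0,10],"turn":0},
  ],
  jaw=1,
)

```text
time: 5.4
eef_pos: [423.2, -318.6, 24.7]
orientation: [-3.03, -0.827, 0.001]
wrist_force: [-0.0, 0.2, -0.0]
width: 85.8
grip_force: 0.0
```

Emit:
play_rows(
  increments=[
    {"linear":[0,0,0],"turn":0},
    {"linear":[0,0,0],"turn":0},
    {"linear":[0,0,0],"turn":0},
    {"linear":[0,0,0],"turn":0},
    {"linear":[0,0,0],"turn":0},
    {"linear":[0,0,0],"turn":0},
    {"linear":[0,0,0],"turn":0},
    {"linear":[0,0,0],"turn":0},
    {"linear":[0,0,0],"turn":0},
    {"linear":[0,0,0],"turn":0},
  ],
  jaw=-1,
  squeeze=60,
)

```text
time: 6.65
eef_pos: [423.7, -319.0, 26.1]
orientation: [3.03, 0.827, 0.001]
wrist_force: [-1.2, 0.4, 4.8]
width: 13.1
grip_force: 59.2
```

```bash
python3 - <<'E'
from h import *
p,W=cloud("wrist");cv2.imwrite("pics/w3.png",p[:,:,::-1])
for v in range(225,345,8): print(v,[ (W[v,u].round(0).astype(int).tolist() if not np.isnan(W[v,u,0]) else None) for u in(300,313,324,337)])
E
```

```text
225 [[447, -292, 30], [451, -298, 32], [456, -301, 39], [457, -308, 30]]
233 [[448, -293, 43], [451, -298, 44], [454, -302, 44], [456, -307, 43]]
241 [[445, -295, 45], [448, -300, 45], [451, -304, 45], [454, -309, 46]]
249 [[442, -297, 45], [445, -301, 45], [447, -306, 45], [450, -311, 45]]
257 [[425, -304, 8], [447, -301, 61], [449, -305, 61], [451, -310, 58]]
265 [[421, -306, 8], [447, -301, 69], [449, -305, 69], [452, -309, 68]]
273 [[417, -308, 8], [447, -301, 75], [449, -305, 75], [451, -309, 76]]
281 [[411, -311, 6], [445, -302, 78], [447, -306, 78], [449, -310, 76]]
289 [[408, -313, 8], [442, -304, 78], [445, -307, 78], [447, -311, 78]]
297 [[429, -305, 60], [439, -306, 77], [442, -309, 77], [444, -313, 77]]
305 [[429, -306, 67], [437, -307, 78], [439, -310, 79], [441, -315, 78]]
313 [[429, -306, 73], [434, -309, 79], [436, -312, 78], [438, -317, 77]]
321 [[430, -306, 80], [431, -311, 78], [433, -314, 78], [436, -318, 78]]
329 [[430, -306, 85], [428, -312, 78], [430, -316, 78], [432, -320, 77]]
337 [[429, -307, 89], [425, -314, 78], [427, -317, 78], [429, -322, 78]]
```

Now the grip is on the bar (13.1 mm, 59 N). Lifting.

Emit:
play_rows(
  increments=[
    {"linear":[0,0,-4],"turn":0},
    {"linear":[0,0,-8],"turn":0},
    {"linear":[0,0,-20],"turn":0},
    {"linear":[0,0,-30],"turn":0},
    {"linear":[0,0,-35],"turn":0},
    {"linear":[0,0,-35],"turn":0},
    {"linear":[0,0,-35],"turn":0},
    {"linear":[0,0,-30],"turn":0},
    {"linear":[0,0,-15],"turn":0},
    {"linear":[0,0,0],"turn":0},
  ],
  squeeze=90,
)

```text
time: 7.95
eef_pos: [423.8, -319.2, 238.2]
orientation: [3.03, 0.827, 0.001]
wrist_force: [0.0, -0.6, -3.3]
width: 12.8
grip_force: 88.3
```

```bash
python3 - <<'E'
from h import *
s=manip.state();print(s["width"],s["grip_force"])
go([515,113,238])
p,W=cloud("wrist");X,Y,Z=W[...,0],W[...,1],W[...,2]
E
```

```text
12.789101100513513 88.2769525051117
tcp [ 423.8 -319.2  238.2] yaw 0.533 F [ 0.  -0.6 -3.3] tool shift [ 2.98e+02 -3.26e+02 -1.00e-01] turn None t 7.95
```

Emit:
play_rows(
  increments=[
    {"linear":[8,-9,0],"turn":0},
    {"linear":[18,-19,0],"turn":0},
    {"linear":[28,-31,0],"turn":0},
    {"linear":[34,-37,0],"turn":0},
    {"linear":[34,-37,0],"turn":0},
    {"linear":[34,-37,0],"turn":0},
    {"linear":[34,-37,0],"turn":0},
    {"linear":[34,-37,0],"turn":0},
    {"linear":[28,-31,0],"turn":0},
    {"linear":[18,-20,0],"turn":0},
  ],
)

```text
time: 9.25
eef_pos: [505.1, 75.0, 236.3]
orientation: [-3.029, -0.83, 0.004]
wrist_force: [0.1, -0.6, -3.6]
width: 12.6
grip_force: 88.2
```

Emit:
play_rows(
  increments=[
    {"linear":[16,-18,0],"turn":0},
    {"linear":[9,-10,0],"turn":0},
    {"linear":[3,-3,0],"turn":0},
    {"linear":[0,0,0],"turn":0},
    {"linear":[0,0,0],"turn":0},
    {"linear":[0,0,0],"turn":0},
    {"linear":[0,0,0],"turn":0},
    {"linear":[0,0,0],"turn":0},
    {"linear":[0,0,0],"turn":0},
    {"linear":[0,0,0],"turn":0},
  ],
)

```text
time: 10.5
eef_pos: [514.6, 113.3, 237.7]
orientation: [-3.031, -0.827, 0.0]
wrist_force: [-0.1, 0.7, -3.4]
width: 12.2
grip_force: 88.3
```

```bash
python3 - <<'E'
from h import *
p,W=cloud("wrist");cv2.imwrite("pics/w4.png",p[:,:,::-1]);X,Y,Z=W[...,0],W[...,1],W[...,2]
go([515,113,58])
q=manip.state()["qpos"];print(q.round(2))
m=(Z>112)&(Z<128)&(X>390)&(X<640)&(Y>-110)&(Y<230)
m=cv2.morphologyEx(m.astype(np.uint8),cv2.MORPH_OPEN,np.ones((3,3)))>0
print("top",m.sum(),rect(W[m]),np.median(Z[m]))
f=(Z>20)&(Z<50)&(X>430)&(X<600)&(Y>20)&(Y<200)
if f.sum()>20: print("floor",f.sum(),rect(W[f]))
E
```

```text
tcp [514.6 113.3 237.7] yaw 0.533 F [ 0.  -0.3 -4.1] tool shift [  0.2   0.5 179.7] turn None t 10.55
[ 0.22  0.25 -0.07  1.25  0.    2.83]
top 33882 (array([510.7,  62.2]), array([311.6, 190.3]), 83.9) 120.34074820452062
floor 11197 (array([515.7, 112.4]), array([140.7, 141.5]), 83.8)
```

View pics/w4.png

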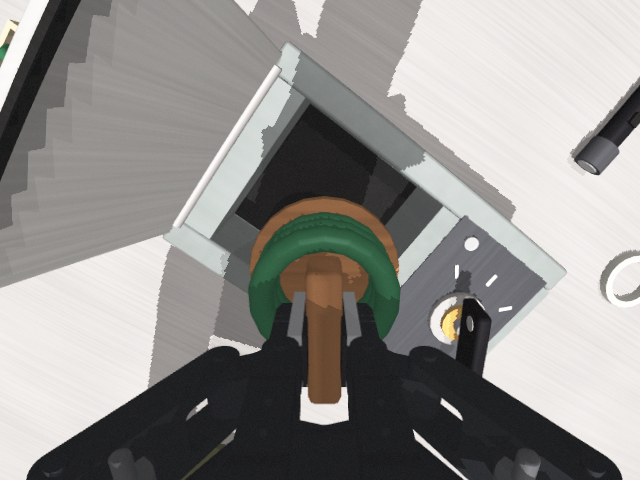

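The view shows the carrier upright in the grip at (323,320) above the well, whose floor centre matches to 1 mm. Lowering.

Emit:
play_rows(
  increments=[
    {"linear":[0,-1,10],"turn":0},
    {"linear":[0,0,20],"turn":0},
    {"linear":[0,0,25],"turn":0},
    {"linear":[0,0,25],"turn":0},
    {"linear":[0,0,25],"turn":0},
    {"linear":[0,0,25],"turn":0},
    {"linear":[0,0,20],"turn":0},
    {"linear":[0,0,14],"turn":0},
    {"linear":[0,0,8],"turn":0},
    {"linear":[0,0,4],"turn":0},
  ],
)

```text
time: 11.8
eef_pos: [514.2, 114.2, 61.5]
orientation: [3.031, 0.827, 0.0]
wrist_force: [-0.1, 0.7, -2.8]
width: 12.4
grip_force: 88.3
```

Emit:
play_rows(
  increments=[
    {"linear":[0,0,2],"turn":0},
    {"linear":[0,0,1],"turn":0},
    {"linear":[0,0,1],"turn":0},
    {"linear":[0,0,1],"turn":0},
    {"linear":[0,0,0],"turn":0},
    {"linear":[0,0,0],"turn":0},
    {"linear":[0,0,0],"turn":0},
    {"linear":[0,0,0],"turn":0},
    {"linear":[0,0,0],"turn":0},
    {"linear":[0,0,0],"turn":0},
  ],
)

```text
time: 13.05
eef_pos: [514.1, 114.1, 56.7]
orientation: [3.031, 0.827, 0.0]
wrist_force: [-1.3, 0.4, -3.0]
width: 12.3
grip_force: 88.2
```

Emit:
play_rows(
  increments=[
    {"linear":[0,0,1],"turn":0},
    {"linear":[0,0,0],"turn":0},
    {"linear":[0,0,1],"turn":0},
    {"linear":[0,0,0],"turn":0},
    {"linear":[0,0,0],"turn":0},
    {"linear":[0,0,0],"turn":0},
    {"linear":[0,0,0],"turn":0},
    {"linear":[0,0,0],"turn":0},
    {"linear":[0,0,0],"turn":0},
    {"linear":[0,0,0],"turn":0},
  ],
)

```text
time: 14.3
eef_pos: [514.2, 114.2, 56.2]
orientation: [-3.031, -0.827, -0.002]
wrist_force: [-4.1, -1.2, 9.0]
width: 12.5
grip_force: 90.3
```

Contact with the floor. Opening part way.

Emit:
play_rows(
  increments=[
    {"linear":[0,0,0],"turn":0},
    {"linear":[0,0,0],"turn":0},
    {"linear":[0,0,0],"turn":0},
    {"linear":[0,0,0],"turn":0},
    {"linear":[0,0,0],"turn":0},
    {"linear":[0,0,0],"turn":0},
    {"linear":[0,0,-5],"turn":0},
    {"linear":[0,0,-10],"turn":0},
    {"linear":[0,0,-20],"turn":0},
    {"linear":[0,0,-30],"turn":0},
  ],
  jaw=0.1,
)

```text
time: 15.55
eef_pos: [513.5, 114.0, 120.4]
orientation: [-3.031, -0.827, 0.002]
wrist_force: [-0.2, 0.5, 0.6]
width: 47.4
grip_force: 0.0
```

Emit:
play_rows(
  increments=[
    {"linear":[0,0,-40],"turn":0},
    {"linear":[0,0,-50],"turn":0},
    {"linear":[0,0,-50],"turn":0},
    {"linear":[0,0,-50],"turn":0},
    {"linear":[0,0,-30],"turn":0},
    {"linear":[0,0,-10],"turn":0},
    {"linear":[0,0,0],"turn":0},
    {"linear":[0,0,0],"turn":0},
    {"linear":[0,0,0],"turn":0},
    {"linear":[0,0,0],"turn":0},
  ],
  jaw=-1,
)

```text
time: 16.8
eef_pos: [513.7, 114.1, 348.9]
orientation: [-3.031, -0.827, 0.003]
wrist_force: [1.0, -0.7, 0.5]
width: -0.1
grip_force: 0.0
```

```bash
python3 - <<'E'
from h import *
s=manip.state();print(s["width"])
p,W=cloud("wrist");cv2.imwrite("pics/w5.png",p[:,:,::-1]);X,Y,Z=W[...,0],W[...,1],W[...,2]
m=(Z>95)&(Z<118)&(np.hypot(X-515,Y-113)<45);print("bar",m.sum(),rect(W[m]),np.percentile(Z[m],[5,50,95]))
p,W=cloud("side");Z=W[...,2]
# lid from side
X,Y=W[...,0],W[...,1]
m=(Z>160)&(Z<310)&(X>430)&(X<640)&(Y>190)&(Y<290);P=W[m];k=np.ones(len(P),bool)
for i in range(8):
    c=P[k].mean(0);nv=np.linalg.svd(P[k]-c,full_matrices=False)[2][2];k=abs((P-c)@nv)<max(6,25-4*i)
print("lid",nv.round(3),c.round(1),P[k][:,2].max())
# target behind lid: machine frame point (0,150+100)
a=-.106;f=lambda x,y:(510.7+x*np.cos(a)-y*np.sin(a),62.2+x*np.sin(a)+y*np.cos(a))
print(f(0,150),f(0,250));go([*f(0,245),330])
E
```

```text
-0.06279562527142649
bar 613 (array([514.8, 114.3]), array([59.4, 13.1]), 30.8) [105.02928765 107.52738913 109.04271667]
lid [ 0.103  0.979 -0.174] [525.4 245.  230.7] 293.0382111347129
(np.float64(526.5702413233453), np.float64(211.3580887526345)) (np.float64(537.1504022055756), np.float64(310.7968145877241))
tcp [513.9 114.1 349.2] yaw 0.533 F [ 1.7  0.2 -0.4] tool shift [ 117.  -153.6   19.2] turn None t 16.9
```

View pics/w5.png

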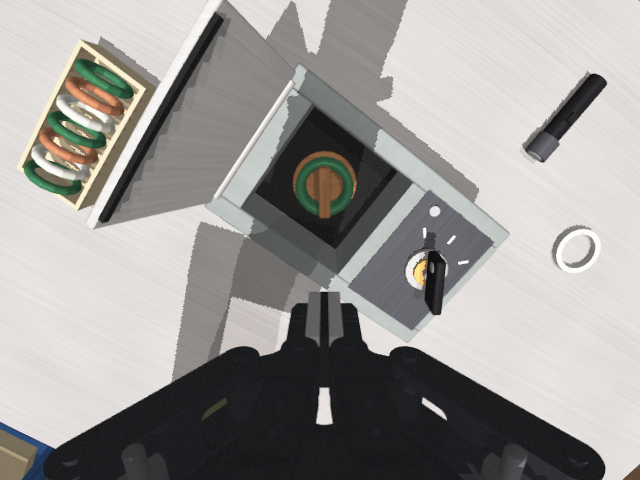

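The carrier stands upright in the well at (325,190), with its bar top at 107.5 against an expected 108. The lid is leaning out at (215,5) to (95,220). I'll turn the tool into the machine's axes and go over the lid.

Emit:
play_rows(
  increments=[
    {"linear":[0,0,0],"turn":-0.18},
    {"linear":[0,0,0],"turn":-0.18},
    {"linear":[0,0,0],"turn":-0.18},
    {"linear":[0,0,0],"turn":-0.18},
    {"linear":[0,0,0],"turn":-0.18},
    {"linear":[0,0,0],"turn":-0.18},
    {"linear":[0,0,0],"turn":-0.18},
    {"linear":[0,0,0],"turn":-0.18},
    {"linear":[0,0,0],"turn":-0.18},
    {"linear":[0,0,0],"turn":-0.18},
  ],
)

```text
time: 18.15
eef_pos: [514.1, 114.2, 349.6]
orientation: [-1.228, -2.892, 0.0]
wrist_force: [0.9, -1.0, -0.2]
width: 0.1
grip_force: 0.0
```

Emit:
play_rows(
  increments=[
    {"linear":[0,0,0],"turn":-0.18},
    {"linear":[0,0,0],"turn":-0.18},
    {"linear":[0,0,0],"turn":-0.18},
    {"linear":[0,0,0],"turn":-0.16},
    {"linear":[0,0,0],"turn":0},
    {"linear":[0,40,0],"turn":0},
    {"linear":[0,50,0],"turn":0},
    {"linear":[0,50,0],"turn":0},
    {"linear":[0,40,0],"turn":0},
    {"linear":[0,13,0],"turn":0},
  ],
)

```text
time: 19.4
eef_pos: [535.0, 308.2, 348.8]
orientation: [-0.171, -3.136, 0.001]
wrist_force: [0.3, -0.1, 0.4]
width: 0.3
grip_force: 0.0
```

```bash
cat >> h.py <<'E'
a=-.106
f=lambda x,y:(510.7+x*np.cos(a)-y*np.sin(a),62.2+x*np.sin(a)+y*np.cos(a))
E
python3 - <<'E'
from h import *
go([*f(0,245),230],np.pi-.106);print(manip.state()["qpos"].round(2))
E
```

```text
tcp [535.  308.2 348.8] yaw 3.033 F [ 0.3 -0.1  0.4] tool shift [ -2.   -2.1 118.8] turn -0.003 t 19.4
[0.52 0.43 0.48 1.63 0.   0.63]
```

Emit:
play_rows(
  increments=[
    {"linear":[-2,0,30],"turn":0},
    {"linear":[0,0,40],"turn":0},
    {"linear":[0,0,35],"turn":0},
    {"linear":[0,0,13],"turn":0},
    {"linear":[0,-15,0],"turn":0},
    {"linear":[0,-15,0],"turn":0},
    {"linear":[0,-12,0],"turn":0},
    {"linear":[0,-12,0],"turn":0},
    {"linear":[0,-10,0],"turn":0},
    {"linear":[0,-10,0],"turn":0},
  ],
)

```text
time: 20.65
eef_pos: [529.9, 232.3, 233.6]
orientation: [0.17, 3.134, 0.003]
wrist_force: [-0.3, 2.4, 8.8]
width: -0.2
grip_force: 4.0
```

```bash
cat > lid.py <<'E'
from h import *
import sys
go([*f(0,float(sys.argv[1])),float(sys.argv[2])]);
p,W=cloud("side");X,Y,Z=W[...,0],W[...,1],W[...,2]
if len(sys.argv)>3: cv2.imwrite(sys.argv[3],p[:,:,::-1])
m=(Z>135)&(Z<310)&(X>430)&(X<475)&(Y>50)&(Y<290);P=W[m];k=np.ones(len(P),bool)
for i in range(8):
    c=P[k].mean(0);nv=np.linalg.svd(P[k]-c,full_matrices=False)[2][2];k=abs((P-c)@nv)<max(6,25-4*i)
print("lid",k.sum(),nv.round(3),c.round(1),P[k][:,2].max().round(1),P[k][:,1].min().round(1),manip.state()["wrist_force"])
E
python3 lid.py 173 217
```

```text
tcp [529.9 232.3 233.6] yaw 3.033 F [-0.3  2.4  8.8] tool shift [ 1.1  1.8 16.6] turn None t 20.65
lid 998 [-0.024 -1.    -0.019] [457.6 227.8 220.1] 296.2 221.0 [ 0.68567491 -0.13952547  6.48501052]
```

Emit:
play_rows(
  increments=[
    {"linear":[0,2,-10],"turn":0},
    {"linear":[0,-12,0],"turn":0},
    {"linear":[0,-14,0],"turn":0},
    {"linear":[0,-15,3],"turn":0},
    {"linear":[0,-14,3],"turn":0},
    {"linear":[0,-14,6],"turn":0},
    {"linear":[0,-13,7],"turn":0},
    {"linear":[0,-13,8],"turn":0},
    {"linear":[0,-12,9],"turn":0},
    {"linear":[0,0,0],"turn":0},
  ],
)

```text
time: 21.95
eef_pos: [516.5, 126.6, 204.5]
orientation: [-0.173, -3.134, 0.002]
wrist_force: [-0.1, 0.6, -0.7]
width: 0.2
grip_force: 0.0
```

```bash
python3 lid.py 66 205 pics/side3.png
```

```text
tcp [516.5 126.6 204.5] yaw 3.031 F [-0.1  0.6 -0.7] tool shift [-1.   1.4 -0.5] turn None t 21.95
lid 1255 [0.003 0.71  0.705] [454.1 159.1 194. ] 250.0 101.6 [-0.69257293 -0.08680089  0.27615561]
```

View pics/side3.png

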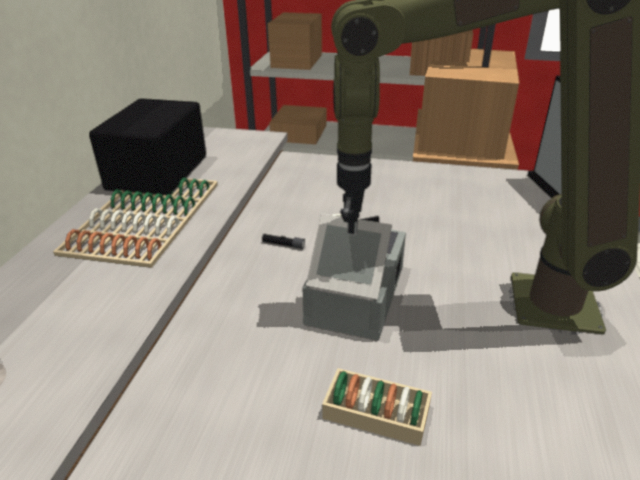

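The lid is at about 0.78 rad, with the fingertip on it at (351,228), as planned. Continuing.

Emit:
play_rows(
  increments=[
    {"linear":[0,-11,11],"turn":0},
    {"linear":[0,-10,11],"turn":0},
    {"linear":[0,-8,12],"turn":0},
    {"linear":[0,-7,13],"turn":0},
    {"linear":[0,-5,14],"turn":0},
    {"linear":[0,-5,14],"turn":0},
    {"linear":[0,-3,12],"turn":0},
    {"linear":[0,-2,10],"turn":0},
    {"linear":[0,0,7],"turn":0},
    {"linear":[0,0,0],"turn":0},
  ],
)

```text
time: 23.25
eef_pos: [511.8, 76.8, 104.3]
orientation: [0.171, 3.136, -0.001]
wrist_force: [-6.9, -2.7, 19.1]
width: -0.1
grip_force: 9.7
```

```bash
python3 lid.py 15 97
```

```text
tcp [511.8  76.8 104.3] yaw 3.033 F [-6.9 -2.7 19.1] tool shift [-0.5  0.4  7.3] turn None t 23.25
lid 16 [-1.     0.019  0.006] [474.1  81.6 281.7] 300.2 72.1 [-7.26486555 -2.16817714 19.91104563]
```

Emit:
play_rows(
  increments=[
    {"linear":[0,0,2],"turn":0},
    {"linear":[0,0,0],"turn":0},
    {"linear":[0,0,-10],"turn":0},
    {"linear":[0,0,-30],"turn":0},
    {"linear":[0,0,-40],"turn":0},
    {"linear":[0,0,-20],"turn":0},
    {"linear":[0,-25,-10],"turn":0},
    {"linear":[0,-40,0],"turn":0},
    {"linear":[0,-30,0],"turn":0},
    {"linear":[0,-20,0],"turn":0},
  ],
  jaw=1,
)

```text
time: 24.55
eef_pos: [498.7, -38.7, 209.4]
orientation: [-0.173, -3.135, 0.001]
wrist_force: [0.2, -0.0, -0.8]
width: 85.0
grip_force: 0.0
```

```bash
cat > key.py <<'E'
from h import *
p,W=cloud("wrist");cv2.imwrite("pics/w6.png",p[:,:,::-1]);X,Y,Z=W[...,0],W[...,1],W[...,2]
m=(Z>158)&(Z<190)&(np.hypot(X-500,Y+37)<42);P=W[m];c=P.mean(0);e=np.linalg.svd(P[:,:2]-c[:2],full_matrices=False)[2][0]
print("key",len(P),rect(P),np.arctan2(e[1],e[0]),np.percentile(P[:,2],[5,50,95]))
print("expect",f(0,-100)); go([*f(0,-100),200])
for n in("scene","side"):
    q,V=cloud(n)
    for ym in(-15,40,90,140):
        t=[]
        for xm in(-60,0,60):
            x,y=f(xm,ym);k=(np.hypot(V[...,0]-x,V[...,1]-y)<6)&(V[...,2]>100)&(V[...,2]<180);t.append(round(float(np.median(V[...,2][k])),1) if k.any() else None)
        print(n,ym,t)
E
python3 key.py
```

```text
key 2315 (array([499.3, -36.7]), array([63.3, 11.9]), 32.4) 0.5549584542129641 [162.09636453 177.30293123 178.83185256]
expect (np.float64(500.11983911776974), np.float64(-37.23872583508964))
tcp [498.5 -40.5 209.4] yaw 3.03 F [-1.  -2.  -0.7] tool shift [-1.3  3.5  9.4] turn None t 24.6
scene -15 [129.0, 130.4, 129.3]
scene 40 [132.0, 131.1, 131.1]
scene 90 [131.3, 132.1, 131.5]
scene 140 [129.6, 129.4, 130.1]
side -15 [126.8, 126.7, 126.3]
side 40 [129.3, 128.7, 128.8]
side 90 [129.3, 129.0, 127.9]
side 140 [126.9, 126.3, 126.4]
```

View pics/w6.png

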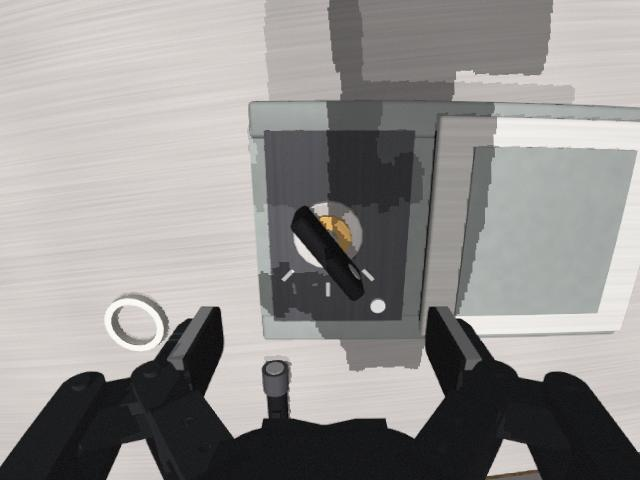

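The lid lies flat at about 130 mm. The key is at (327,252) px, which is world (499.5,-37), angle 0.56 as expected. Aligning and descending.

Emit:
play_rows(
  increments=[
    {"linear":[-1,3.5,0],"turn":0},
    {"linear":[0,0,0],"turn":-0.17},
    {"linear":[0,0,0],"turn":-0.17},
    {"linear":[0,0,0],"turn":-0.17},
    {"linear":[0,0,0],"turn":-0.16},
    {"linear":[0,0,20],"turn":0},
    {"linear":[0,0,25],"turn":0},
    {"linear":[0,0,22],"turn":0},
    {"linear":[0,0,12],"turn":0},
    {"linear":[0,0,5],"turn":0},
  ],
)

```text
time: 25.95
eef_pos: [500.8, -33.1, 125.2]
orientation: [0.871, -3.017, -0.001]
wrist_force: [-0.4, 0.2, -0.1]
width: 85.0
grip_force: 0.0
```

```bash
python3 - <<'E'
from h import *
go([499.6,-37,125],.56-np.pi);print(manip.state()["qpos"].round(2))
E
```

```text
tcp [500.8 -33.1 125.2] yaw -2.579 F [-0.4  0.2 -0.1] tool shift [ 3.  -2.6  0.2] turn 0.002 t 25.95
[-0.07  0.27 -0.34  0.96  0.   -0.63]
```

Emit:
play_rows(
  increments=[
    {"linear":[3,-2.6,0],"turn":0},
    {"linear":[0,0,0],"turn":0},
    {"linear":[0,0,0],"turn":0},
    {"linear":[0,0,0],"turn":0},
    {"linear":[0,0,0],"turn":0},
    {"linear":[0,0,0],"turn":0},
    {"linear":[0,0,0],"turn":0},
    {"linear":[0,0,0],"turn":0},
    {"linear":[0,0,0],"turn":0},
    {"linear":[0,0,0],"turn":0},
  ],
)

```text
time: 27.2
eef_pos: [499.8, -37.6, 125.7]
orientation: [0.87, -3.019, 0.0]
wrist_force: [1.2, 0.1, -0.2]
width: 85.8
grip_force: 0.0
```

Emit:
play_rows(
  increments=[
    {"linear":[0,0,0],"turn":0},
    {"linear":[0,0,0],"turn":0},
    {"linear":[0,0,0],"turn":0},
    {"linear":[0,0,0],"turn":0},
    {"linear":[0,0,0],"turn":0},
    {"linear":[0,0,0],"turn":0},
    {"linear":[0,0,0],"turn":0},
    {"linear":[0,0,0],"turn":0},
    {"linear":[0,0,0],"turn":0},
    {"linear":[0,0,0],"turn":0},
  ],
  jaw=-1,
  squeeze=60,
)

```text
time: 28.45
eef_pos: [499.0, -36.4, 125.9]
orientation: [0.871, -3.018, -0.004]
wrist_force: [-2.8, 4.2, 4.4]
width: 9.7
grip_force: 59.1
```

```bash
python3 - <<'E'
from h import *
go([499.6,-37,125],.56-np.pi);s=manip.state();print(s["ft_torque"],s["wrist_force"])
E
```

```text
tcp [499.  -36.4 125.9] yaw -2.58 F [-2.8  4.2  4.4] tool shift [-0.2 -0.8  0.9] turn 0.002 t 28.45
[ 0.90645911  0.57415753 -0.04999308] [-2.78296538  4.18685353  4.43833569]
```

Emit:
play_rows(
  increments=[
    {"linear":[0,0,0],"turn":0.08},
    {"linear":[0,0,0],"turn":0.12},
    {"linear":[0,0,0],"turn":0.12},
    {"linear":[0,0,0],"turn":0.12},
    {"linear":[0,0,0],"turn":0.12},
    {"linear":[0,0,0],"turn":0.12},
    {"linear":[0,0,0],"turn":0.02},
    {"linear":[0,0,0],"turn":0},
    {"linear":[0,0,0],"turn":0},
    {"linear":[0,0,0],"turn":0},
  ],
  squeeze=80,
)

```text
time: 29.7
eef_pos: [498.9, -36.3, 126.0]
orientation: [-0.217, -3.133, -0.004]
wrist_force: [-4.0, 4.4, 5.6]
width: 9.4
grip_force: 81.9
```

```bash
cat > kk.py <<'E'
from h import *
go([499.6,-37,125],-.756-np.pi);s=manip.state();print(s["ft_torque"],s["width"])
p,W=cloud("scene");X,Y,Z=W[...,0],W[...,1],W[...,2]
m=(Z>142)&(Z<185)&(np.hypot(X-500,Y+37)<36)&((p.max(2)<60));P=W[m]
if len(P)>20: print("key?",len(P),rect(P))
E
python3 kk.py
```

```text
tcp [498.9 -36.3 126. ] yaw 3.003 F [-4.   4.4  5.6] tool shift [-0.8 -0.6  1. ] turn 6.901 t 29.7
[ 0.95253475  0.69332996 -0.05475917] 9.414947132245736
key? 219 (array([501.6, -40.2]), array([65.3, 33.9]), 15.5)
```

Emit:
play_rows(
  increments=[
    {"linear":[0,0,0],"turn":0.18},
    {"linear":[0,0,0],"turn":0.18},
    {"linear":[0,0,0],"turn":0.18},
    {"linear":[0,0,0],"turn":0.15},
    {"linear":[0,0,0],"turn":0},
    {"linear":[0,0,0],"turn":0},
    {"linear":[0,0,0],"turn":0},
    {"linear":[0,0,0],"turn":0},
    {"linear":[0,0,0],"turn":0},
    {"linear":[0,0,0],"turn":0},
  ],
)

```text
time: 31.0
eef_pos: [498.9, -36.0, 126.0]
orientation: [-1.256, -2.877, -0.003]
wrist_force: [-3.2, 5.3, 4.9]
width: 9.6
grip_force: 88.6
```

```bash
python3 - <<'E'
from h import *
go([499.6,-37,125],-.756-np.pi);s=manip.state();print(s["ft_torque"],s["width"])
E
```

```text
tcp [498.9 -36.  126. ] yaw 2.318 F [-3.2  5.3  4.9] tool shift [-1.2 -0.1  1. ] turn 6.216 t 31.0
[0.92258568 0.73371628 1.53539621] 9.601843299520963
```

Firmly at the start stop (1.5 N m). I'll hold a few more rows, turn back most of the way, then release.

Emit:
play_rows(
  increments=[
    {"linear":[0,0,0],"turn":0},
    {"linear":[0,0,0],"turn":0},
    {"linear":[0,0,0],"turn":0},
    {"linear":[0,0,0],"turn":-0.14},
    {"linear":[0,0,0],"turn":-0.14},
    {"linear":[0,0,0],"turn":-0.14},
    {"linear":[0,0,0],"turn":-0.12},
    {"linear":[0,0,0],"turn":0},
    {"linear":[0,0,0],"turn":0},
    {"linear":[0,0,0],"turn":0},
  ],
)

```text
time: 32.25
eef_pos: [498.9, -36.2, 125.9]
orientation: [-0.45, -3.107, -0.004]
wrist_force: [-3.2, 5.7, 5.3]
width: 9.6
grip_force: 81.9
```

```bash
python3 - <<'E'
from h import *
go([499.6,-37,125],-.156-np.pi);s=manip.state();print(s["ft_torque"],s["width"])
E
```

```text
tcp [498.9 -36.2 125.9] yaw 2.854 F [-3.2  5.7  5.3] tool shift [-0.9 -0.5  0.9] turn 6.151 t 32.25
[0.95605551 0.66046458 0.03884491] 9.605359781206099
```

Emit:
play_rows(
  increments=[
    {"linear":[0,0,0],"turn":0},
    {"linear":[0,0,0],"turn":0},
    {"linear":[0,0,0],"turn":0},
    {"linear":[0,0,0],"turn":0},
    {"linear":[0,0,0],"turn":0},
    {"linear":[0,0,0],"turn":0},
    {"linear":[0,0,-10],"turn":0},
    {"linear":[0,0,-25],"turn":0},
    {"linear":[0,0,-30],"turn":0},
    {"linear":[0,0,-20],"turn":0},
  ],
  jaw=1,
)

```text
time: 33.5
eef_pos: [500.5, -37.6, 212.9]
orientation: [0.452, 3.107, 0.0]
wrist_force: [0.1, 0.4, 0.9]
width: 85.4
grip_force: 0.0
```

Emit:
play_rows(
  increments=[
    {"linear":[0,0,-30],"turn":0},
    {"linear":[0,0,-20],"turn":0},
    {"linear":[0,0,0],"turn":0},
    {"linear":[0,0,0],"turn":0},
    {"linear":[0,0,0],"turn":0},
    {"linear":[0,0,0],"turn":0},
    {"linear":[0,0,0],"turn":0},
    {"linear":[0,0,0],"turn":0},
    {"linear":[0,0,0],"turn":0},
    {"linear":[0,0,0],"turn":0},
  ],
)

```text
time: 34.75
eef_pos: [499.8, -37.6, 260.7]
orientation: [0.452, 3.109, 0.0]
wrist_force: [-0.8, -0.8, -0.1]
width: 85.3
grip_force: 0.0
```

```bash
python3 key.py
```

```text
key 1291 (array([499.4, -36.7]), array([12.4, 63.5]), 81.3) -0.15364626500241388 [169.39411836 177.58305517 178.94338784]
expect (np.float64(500.11983911776974), np.float64(-37.23872583508964))
tcp [499.8 -37.6 260.7] yaw 2.853 F [-0.8 -0.1 -0.5] tool shift [-0.2  0.4 60.7] turn None t 34.8
scene -15 [128.9, 129.6, 129.9]
scene 40 [131.6, 131.8, 131.6]
scene 90 [132.0, 131.6, 131.4]
scene 140 [130.3, 129.1, 128.9]
side -15 [126.7, 126.9, 127.0]
side 40 [128.6, 129.0, 129.2]
side 90 [127.9, 128.1, 128.2]
side 140 [126.6, 127.0, 126.8]
```

The key rests at run (-0.154, expected -0.156), the lid is flat, and nothing is being touched.

```bash
python3 -c "
from rig import manip
print(manip.job_done())"
```

```text
the job is handed in; nothing more can be done
None
```

The job is handed in (no verdict came back): the carrier stands upright in the well, the lid is shut, and the key was held at start for about a second and now rests at run. The first grasp missed because the fingers end about 30 mm behind the reported TCP, and a second, deeper grasp held.

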